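Shift the polishing gearbox through its zigzag gate

ROBOT

A 6-joint arm with a two-finger parallel gripper is mounted at the origin on a cart in front of the work surface, level with it; the furniture and walls round the work are solid. World frame = base frame: x ahead of the robot, y to its left, z up, the work surface at z = 0. Lengths are in m, angles in rad, forces in N, time in s.
With the tool pointing down it reaches from about 0.35 to 0.85 m from the base axis. Payload 8.1 kg.
Tool frame: the origin (TCP) lies between the finger pads; the fingertips stand 25 mm ahead of it and the grasp point (between the pads) lies 6 mm ahead of it (robot.tip_extent is the distance from the TCP to the fingertips, in m); z points along the fingers, y is the direction in which the jaws open and shut (so a half turn about z gives the same grasp; the last joint's range is limited). The gripper opens to 93 mm and grips with 3 to 60 N. Pads are 15 mm wide; open, the fingers measure 128 mm over their backs; the gripper's body (75 mm by 188 mm) begins 65 mm behind the grasp point.
Start: joints at [-1.199, 0.13, 1.488, -0, 1.523, -0.085], TCP at [0.265, -0.538, 0.244] pointing down, gripper open.
Joint ranges: [-2.96, 2.96], [-0.89, 2.26], [0.02, 2.5], [-1.34, 4.48], [0, 2.73], [-2.66, 2.66]. Speed limits (rad/s): [2.39, 2.39, 2.79, 3.14, 3.14, 3.14].

INTERFACE

Orientations are given as a rotation vector (axis times angle).
In Python, from plant import robot gives the robot as it stands.
- The arm moves only by the tool drive_tool, never from a script. Its argument "increments" is a list of rows, each a list of 7 numbers: the closure, from 0 (fully open) to 1 (shut), then the shift along the world's x, y, z in units of 25 mm (1.0 is 25 mm), then the turn, a rotation vector about the world's x, y, z in rad. In form: [[gripper, dx, dy, dz, rx, ry, rz], ...]. A call has 1 to 20 rows; each row is the pose to reach, as a shift and turn from the pose commanded when the call began; what a row does not reach only later rows make up. A row lasts 1/12 s, in which the tool goes at most 41.7 mm and 7.16 degrees, less where a joint would pass 70% of its speed; a pose out of reach is approached as far as the arm can. A call with a gripper value outside its range is refused whole. The fingers move at their own pace and stop on an object; "squeeze" is the grip in N (left out, the last holds). Time passes only in rows, so rows that repeat a pose let the fingers close. It gives the time, the measured TCP pose, the force and the opening at its end, in the units of the state.
- robot.read_state(): the state, without advancing time (a new reading comes with each control period).
- robot.read_camera(name): name is "scene" or "side" or "wrist"; returns a dict with "image" (420x560x3 uint8, red, green, blue), "fx", "fy", "cx", "cy" (pixels), "dist" ([k1, k2, p1, p2, k3] as OpenCV has them; the pictures are not rectified), "T" (4x4, takes a point from camera to world coordinates); the wrist camera has in their place "mount" (4x4, takes a point from camera to tool coordinates, whose origin is the TCP and whose axes are the flange's). Camera axes: x right, y down, z forward; pixel columns grow to the right and rows downward; lengths in m; the calibration is good to about 2 mm. A picture is of the moment at which its call begins: read the wrist's pose just before it. There is no depth.
- robot.close_job(): hands the job in, once; it reports no verdict.
The state is a dict: "t": time; "q": joint angles; "dq": joint speeds; "joint_torque": joint torques, N m; "tool_pos": TCP position; "orientation": TCP orientation; "force": force on the tool from outside, world axes, zero at the start; "wrist_torque": the same for the moment, N m; "opening": finger opening in m.
Only numpy, scipy, OpenCV 4.12 (cv2) and the standard library are available. Lean on these libraries where they do the work, as an engineer would, in place of code of your own. Each camera call takes 0.05 s, during which the arm holds its last target.

TASK

Two small grey units with a ball-topped lever stand on the bench board. On the one whose slot is a zigzag (the gearbox of the polishing spindle), move the lever from the end nearest you through the whole zigzag gate to the closed end of the slot farthest away, and let go of it there. Leave the lever of the other unit, with the plain straight slot, where it is.

Things in the scene. Friction and masses are not known exactly. Their poses are not given: they have to be found in the camera images.
- gearbox: Fixed grey gearbox housing, 144 long (x) x 96 wide (y) x 52 mm high, with a short steel spindle nose on its near face and a bare aluminium gate plate on top, with a zigzag slot. Origin: centre of its underside. x points away from the robot, y to the left, z up.
- gate (a point): Centre of the gate plate's top, 52 mm above the board; axes as the gearbox. The slot, 20 mm wide and 10 deep, has five straight legs; its centre line in this frame (x, y in mm): (-44, 18), (-16, 18), (-16, -18), (16, -18), (16, 18), (44, 18), i.e. away, right, away, left, away. It is closed 10 mm beyond both end points; its edges stop the lever.
- gate_knob (a point): Centre of the gearbox lever's black ball knob, 30 mm across, 105 mm above the board. Its steel stem, 10 mm across (5 mm play to each side in the slot), always stays upright and slides level along the slot. It starts at the slot's near end (-44, 18), within 6 mm. Friction about 1.2 N, no spring; it stays where it is left.
- feed_knob (a point): Centre of the like ball knob (30 mm across, 105 mm above the board) of the other lever, on a smaller fixed grey unit, 124 x 76 mm, with one straight slot. Not to be moved. The two units stand side by side and may have changed sides.

How it is judged:
By the outcome, as a careful person would: the job done as asked, in the order asked, and still so for the second after the job is handed in, with the robot touching nothing.
It also fails if it takes over 38 s, if anything falls off the work surface, if the arm or the gripper's body presses on something with over 40 N, if the wrist force passes 120 N, or if a joint passes its speed limit or range.

## Working session

There is one attempt and no reset: what is moved stays moved. The work goes in short steps, Python scripts to look and compute and a tool call to move; the robot and the scene stay as the last step left them, time stands still between calls to the robot, and variables do not carry over. Pictures are saved under pics/ and viewed, and the job is handed in when it is done.

Besides the shell and the picture viewer there is one more tool, called after ">>>" in YAML: its name, and indented under it one key for each argument. drive_tool: Moves the arm, as the interface text tells. Its arguments: {"type":"object","properties":{"increments":{"type":"array"},"squeeze":{"type":"number"}},"required":["increments"]}

```bash
mkdir -p pics; ls; python3 - <<'E'
from plant import robot
import cv2,numpy as np
s=robot.read_state();print(s['t'],s['tool_pos'],s['orientation'],s['opening'],robot.tip_extent)
for n in ("scene","side"):
    c=robot.read_camera(n);print(n,{k:np.round(v,4).tolist() for k,v in c.items() if k!='image'})
    cv2.imwrite(f"pics/{n}0.png",c["image"][:,:,::-1])
    import pickle;pickle.dump(c,open(f"{n}.pkl","wb"))
E
```

```text
pics
0.0 [ 0.26446334 -0.53799417  0.24259843] [-3.05825253e+00 -7.10893921e-01  4.02137514e-04] 0.09300636626082107 0.025
scene {'fx': 455.1543, 'fy': 455.1543, 'cx': 281.6393, 'cy': 213.4061, 'dist': [-0.0423, 0.0, 0.0, 0.0, 0.0], 'T': [[-0.8233, -0.4092, 0.3934, 0.1532], [-0.5676, 0.583, -0.5813, 0.5015], [0.0085, -0.7019, -0.7122, 0.6992], [0.0, 0.0, 0.0, 1.0]]}
side {'fx': 412.5547, 'fy': 412.5547, 'cx': 283.6698, 'cy': 209.3432, 'dist': [0.0066, 0.0, 0.0, 0.0, 0.0], 'T': [[0.9998, -0.0139, 0.0173, 0.4471], [-0.0218, -0.4591, 0.8881, -0.7571], [-0.0044, -0.8883, -0.4592, 0.5073], [0.0, 0.0, 0.0, 1.0]]}
```

View pics/scene0.png

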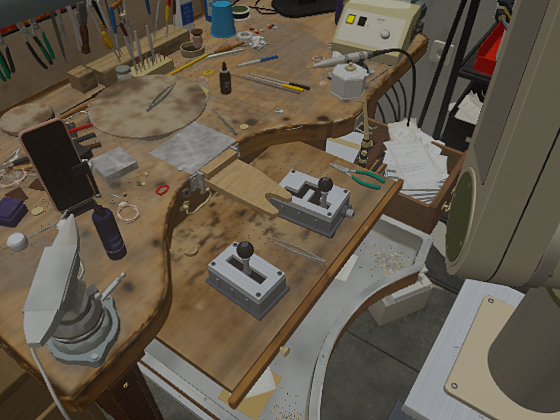

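View pics/side0.png

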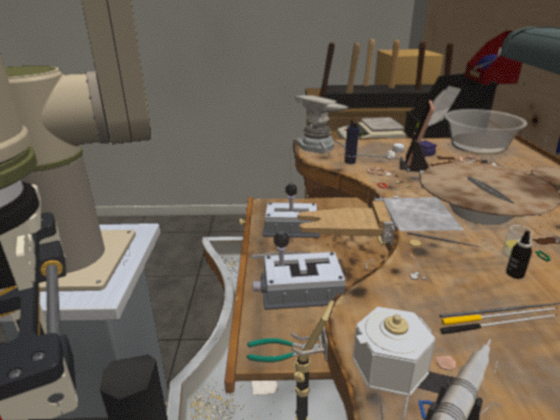

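```bash
python3 - <<'E'
import cv2
a=cv2.imread("pics/scene0.png")[140:330,190:390];cv2.imwrite("pics/sc1.png",cv2.resize(a,None,fx=3.1,fy=3.1,interpolation=2)[:600])
a=cv2.imread("pics/side0.png")[175:315,225:405];cv2.imwrite("pics/si1.png",cv2.resize(a,None,fx=4,fy=4,interpolation=2))
E
```

```text
(no output)
```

View pics/sc1.png

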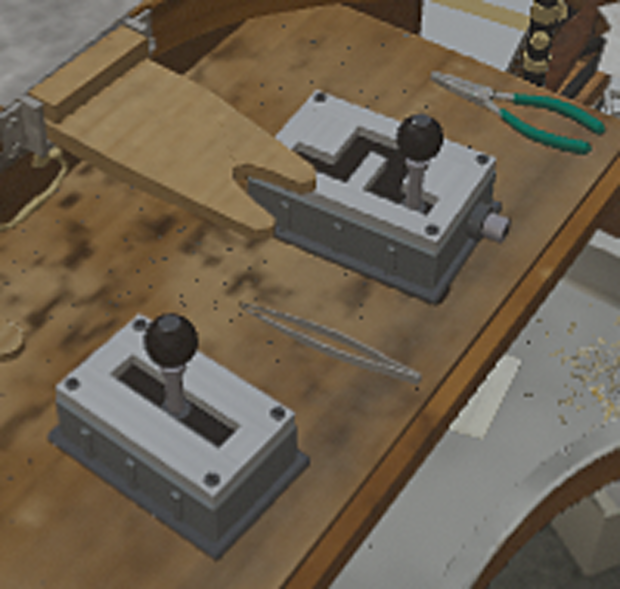

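View pics/si1.png

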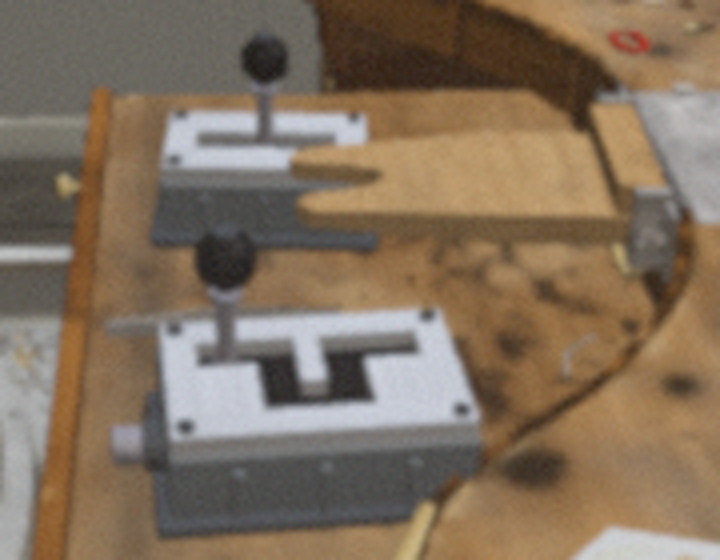

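```bash
cat >h.py <<'E'
import numpy as np,cv2,pickle
def K(c):return np.array([[c['fx'],0,c['cx']],[0,c['fy'],c['cy']],[0,0,1]])
def ray(c,p,T=None):
    T=np.array(c['T']) if T is None else T
    u=cv2.undistortPoints(np.array([[p]],float),K(c),np.array(c['dist'],float))[0,0]
    d=T[:3,:3]@np.array([u[0],u[1],1]);return T[:3,3],d/np.linalg.norm(d)
def tri(r):
    A=0;b=0
    for o,d in r:
        P=np.eye(3)-np.outer(d,d);A=A+P;b=b+P@o
    x=np.linalg.solve(A,b);return x,[np.linalg.norm((np.eye(3)-np.outer(d,d))@(x-o))*1000 for o,d in r]
def atz(r,z):
    o,d=r;return o+d*(z-o[2])/d[2]
def proj(c,X,T=None):
    T=np.array(c['T']) if T is None else T
    M=np.linalg.inv(T);return cv2.projectPoints(np.atleast_2d(X).astype(float),cv2.Rodrigues(M[:3,:3])[0],M[:3,3],K(c),np.array(c['dist'],float))[0][:,0]
E
python3 - <<'E'
from h import *
a=pickle.load(open('scene.pkl','rb'));b=pickle.load(open('side.pkl','rb'))
S=lambda p:ray(a,(p[0]/3.1+190,p[1]/3.1+140))
D=lambda p:ray(b,(p[0]/4+225,p[1]/4+175))
for n,p,q in [('knob',(420,138),(226,259)),('feed',(171,342),(264,58)),('NL',(432,230),(176,329)),('NR',(482,160),(186,427)),('FR',(320,98),(461,409)),('pinL',(268,228),(295,158)),('pinR',(310,182),(300,205))]:
    x,e=tri([S(p),D(q)]);print(n,x.round(4),np.round(e,1), atz(S(p),.052).round(4),atz(D(q),.052).round(4))
print('FL',atz(D((428,316)),.052))
print('knob z105',atz(S((420,138)),.105),atz(D((226,259)),.105))
E
```

```text
knob [ 0.4562 -0.0995  0.1037] [0.6 0.6] [ 0.4832 -0.1517  0.052 ] [ 0.4567 -0.0158  0.052 ]
feed [0.4821 0.1239 0.1041] [0.4 0.4] [0.5115 0.0908 0.052 ] [0.4862 0.2372 0.052 ]
NL [ 0.4313 -0.0799  0.0517] [0.3 0.3] [ 0.4314 -0.0797  0.052 ] [ 0.431  -0.0805  0.052 ]
NR [ 0.4369 -0.1575  0.0512] [0.7 0.7] [ 0.4373 -0.1567  0.052 ] [ 0.4363 -0.1588  0.052 ]
FR [ 0.5623 -0.1477  0.0516] [0.8 0.8] [ 0.563  -0.1475  0.052 ] [ 0.5614 -0.1489  0.052 ]
pinL [0.4942 0.0146 0.0955] [0.1 0.1] [ 0.5189 -0.0205  0.052 ] [0.4991 0.0959 0.052 ]
pinR [ 0.4951 -0.0336  0.0948] [1.2 1.2] [ 0.5207 -0.0717  0.052 ] [0.4988 0.0403 0.052 ]
FL [ 0.55596324 -0.07253019  0.052     ]
knob z105 [ 0.45616543 -0.09824195  0.105     ] [ 0.45557164 -0.10205833  0.105     ]
```

```bash
python3 - <<'E'
from h import *
a=pickle.load(open('scene.pkl','rb'));b=pickle.load(open('side.pkl','rb'))
x,e=tri([ray(a,(367,112)),ray(b,(303,352))]);print('torch',x,e)
x,e=tri([ray(a,(413,55)),ray(b,(486,348))]);print('pen',x,e)
import cv2
i=cv2.imread("pics/scene0.png")[60:240,290:470];j=cv2.imread("pics/side0.png")[280:420,220:400]
cv2.imwrite("pics/t.png",np.vstack([cv2.resize(i[:140],None,fx=2,fy=2),cv2.resize(j,None,fx=2,fy=2)]))
E
```

```text
torch [ 0.49102791 -0.37086226  0.10735063] [np.float64(13.454946111161535), np.float64(13.454946111161664)]
pen [ 0.53886719 -0.53547793  0.23471716] [np.float64(73.72640666000184), np.float64(73.72640666000171)]
```

View pics/t.png

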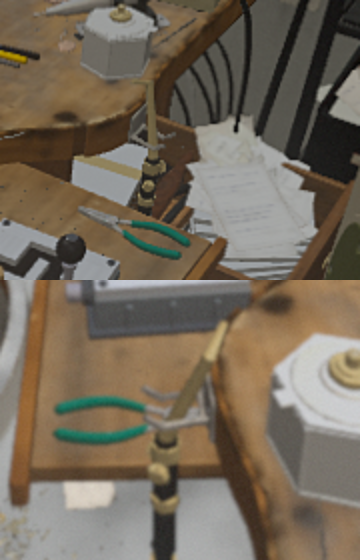

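>>> drive_tool:
  increments:
    - [0,0,1.3,0,0,0,0.1]
    - [0,0,2.8,0,0,0,0.2]
    - [0,0,4.3,0,0,0,0.3]
    - [0,0.2,5.8,0,0,0,0.4]
    - [0,0.4,7.3,0,0,0,0.5]
    - [0,1.0,8.8,0,0,0,0.6]
    - [0,1.7,10.2,0,0,0,0.7]
    - [0,2.5,11.6,0,0,0,0.8]
    - [0,3.5,13,0,0,0,0.9]
    - [0,4.6,14.3,0,0,0,1.0]
    - [0,5.7,15.5,0,0,0,1.1]
    - [0,6.8,16.6,-0.8,0,0,1.185]
    - [0,7.65,17.54,-1.3,0,0,1.185]
    - [0,7.65,17.54,-1.3,0,0,1.185]
    - [0,7.65,17.54,-1.3,0,0,1.185]

```text
t: 1.35
tool_pos: [0.4555, -0.0982, 0.2095]
orientation: [-2.135, -2.3, 0.002]
force: [0.3, -0.3, -0.5]
opening: 0.0931
```

```bash
python3 - <<'E'
from h import *
from plant import robot
from scipy.spatial.transform import Rotation as R
s=robot.read_state();c=robot.read_camera("wrist")
print(s['t'],s['tool_pos'],s['orientation'],s['force'])
Rm=R.from_rotvec(s['orientation']).as_matrix();print(Rm[:,1])
W=np.eye(4);W[:3,:3]=Rm;W[:3,3]=s['tool_pos'];T=W@np.array(c['mount']);print(T.round(3))
i=c['image'][:,:,::-1].copy()
def g(p,z):
    a=.0716;return [.4966+np.cos(a)*p[0]/1e3-np.sin(a)*p[1]/1e3,-.1145+np.sin(a)*p[0]/1e3+np.cos(a)*p[1]/1e3,z]
pts=[g(p,.052) for p in [(-44,18),(-16,18),(-16,-18),(16,-18),(16,18),(44,18)]]
pp=proj(c,pts,T);k=proj(c,[[.4562,-.0995,.105]],T);print(pp.round(),k)
cv2.imwrite("pics/w_raw.png",i)
cv2.polylines(i,[pp.round().astype(int)],False,(0,0,255),1)
cv2.circle(i,tuple(int(v) for v in k[0]),4,(0,255,0),1)
cv2.imwrite("pics/w1.png",i)
pickle.dump((c,T),open('wrist.pkl','wb'))
E
```

```text
1.35 [ 0.4555484  -0.09819697  0.2094531 ] [-2.13482053 -2.30033283  0.00249979] [ 0.28996467 -0.30203838 -0.52108773]
[ 0.99721263  0.07453458 -0.00340001]
[[ 0.997  0.073  0.02   0.45 ]
 [ 0.075 -0.951 -0.301 -0.013]
 [-0.003  0.302 -0.953  0.35 ]
 [ 0.     0.     0.     1.   ]]
[[280. 196.]
 [311. 196.]
 [310. 233.]
 [344. 233.]
 [347. 196.]
 [377. 197.]] [[285.36933161 215.83205361]]
```

View pics/w1.png

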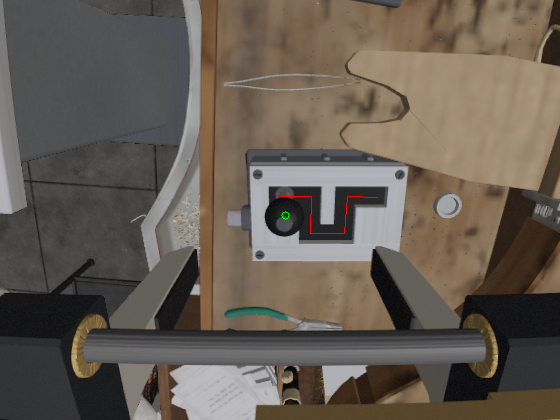

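```bash
python3 - <<'E'
import cv2
a=cv2.imread("pics/w1.png")[140:270,235:415];cv2.imwrite("pics/w2.png",cv2.resize(a,None,fx=4,fy=4,interpolation=2))
E
```

```text
(no output)
```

View pics/w2.png

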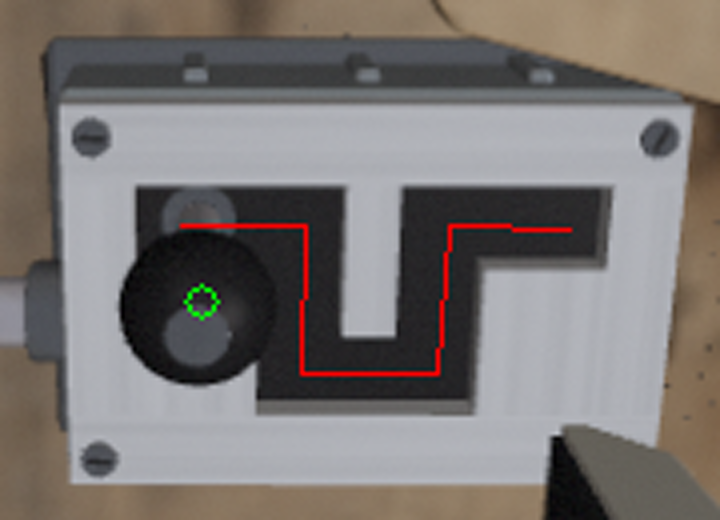

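>>> drive_tool:
  increments:
    - [0,0.03,-0.05,-1,0,0,0]
    - [0,0.03,-0.05,-2,0,0,0]
    - [0,0.03,-0.05,-3,0,0,0]
    - [0,0.03,-0.05,-3.92,0,0,0]
    - [0,0.03,-0.05,-3.92,0,0,0]
    - [1,0.03,-0.05,-3.92,0,0,0]
    - [1,0.03,-0.05,-3.92,0,0,0]
    - [1,0.03,-0.05,-3.92,0,0,0]
    - [1,0.03,-0.05,-3.92,0,0,0]
    - [1,0.03,-0.05,-3.92,0,0,0]
    - [1,0.03,-0.05,-3.92,0,0,0]
    - [1,0.03,-0.05,-3.92,0,0,0]
    - [1,0.03,-0.05,-3.92,0,0,0]
  squeeze: 15

```text
t: 2.48
tool_pos: [0.4568, -0.1012, 0.1133]
orientation: [2.141, 2.299, 0.0]
force: [-0.1, -1.0, 0.6]
opening: 0.0444
```

```bash
cat >look.py <<'E'
import sys
from h import *
from plant import robot
from scipy.spatial.transform import Rotation as R
s=robot.read_state();print(s['t'],s['tool_pos'].round(4),s['force'].round(1),round(s['opening'],4))
L=[]
for n in sys.argv[2:]:
    c=robot.read_camera(n);i=c['image'][:,:,::-1]
    i={'scene':i[140:270,230:410],'side':i[175:305,215:395],'wrist':i[140:270,235:415]}[n]
    L.append(cv2.resize(i,None,fx=3,fy=3,interpolation=2)[:300] if len(sys.argv)>3 else cv2.resize(i,None,fx=4,fy=4))
cv2.imwrite(f"pics/{sys.argv[1]}.png",np.vstack(L))
E
python3 look.py g1 side wrist
```

```text
2.4833 [ 0.4568 -0.1012  0.1133] [-0.1 -1.   0.6] 0.0444
```

View pics/g1.png

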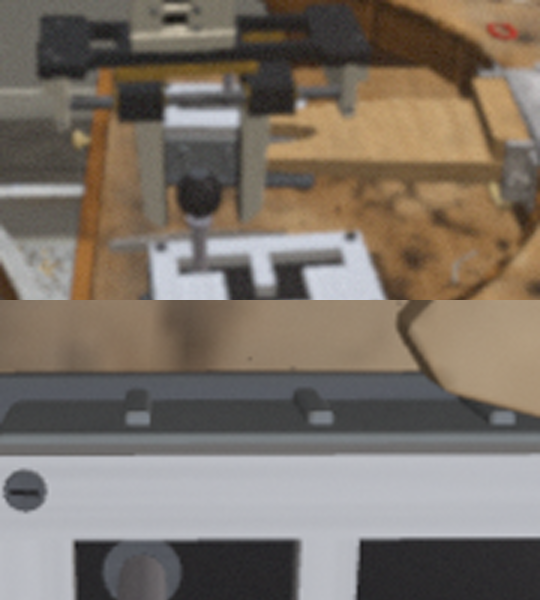

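>>> drive_tool:
  increments:
    - [1,0,0,0,0,0,0]
    - [1,0,0,0,0,0,0]
    - [1,0,0,0,0,0,0]
    - [1,0,0,0,0,0,0]
    - [1,0,0,0,0,0,0]
    - [1,0,0,0,0,0,0]

```text
t: 3.08
tool_pos: [0.4566, -0.1012, 0.1131]
orientation: [-2.141, -2.299, 0.0]
force: [-1.1, 0.1, 0.3]
opening: 0.0291
```

```bash
python3 look.py g2 side wrist
```

```text
3.0833 [ 0.4566 -0.1012  0.1131] [-1.1  0.1  0.3] 0.0291
```

View pics/g2.png

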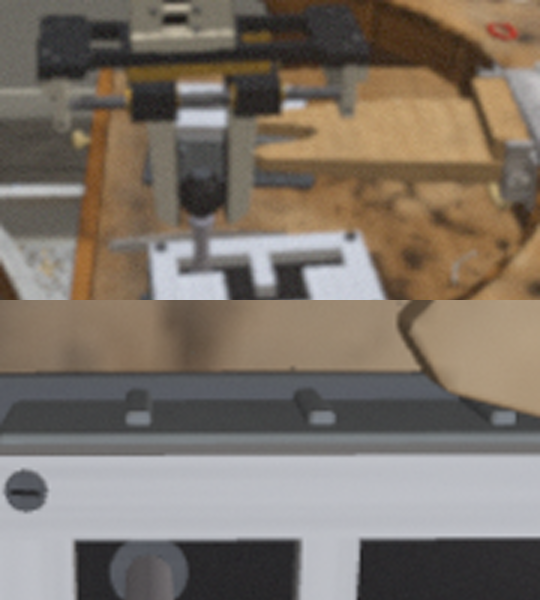

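>>> drive_tool:
  increments:
    - [1,0.15,0.03,0,0,0,0]
    - [1,0.3,0.05,0,0,0,0]
    - [1,0.45,0.07,0,0,0,0]
    - [1,0.6,0.09,0,0,0,0]
    - [1,0.75,0.11,0,0,0,0]
    - [1,0.92,0.12,0,0,0,0]
    - [1,0.92,0.12,0,0,0,0]
    - [1,0.92,0.12,0,0,0,0]

```text
t: 3.85
tool_pos: [0.4802, -0.0982, 0.1131]
orientation: [2.141, 2.299, 0.001]
force: [1.5, -0.9, -0.5]
opening: 0.0285
```

```bash
python3 look.py g3 scene wrist
```

```text
3.85 [ 0.4802 -0.0982  0.1131] [ 1.5 -0.9 -0.5] 0.0285
```

View pics/g3.png

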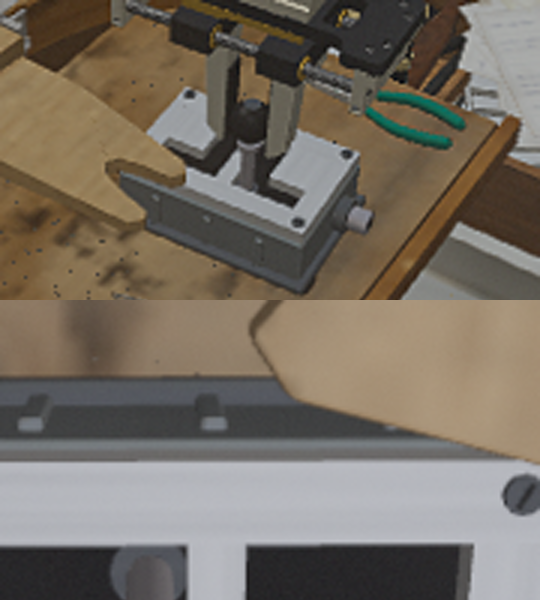

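>>> drive_tool:
  increments:
    - [1,-0.06,0,0,0,0,0]
    - [1,-0.05,-0.2,0,0,0,0]
    - [1,-0.03,-0.4,0,0,0,0]
    - [1,-0.02,-0.6,0,0,0,0]
    - [1,0,-0.8,0,0,0,0]
    - [1,0.01,-1.0,0,0,0,0]
    - [1,0.03,-1.2,0,0,0,0]
    - [1,0.04,-1.42,0,0,0,0]
    - [1,0.04,-1.42,0,0,0,0]
    - [1,0.04,-1.42,0,0,0,0]

```text
t: 4.78
tool_pos: [0.4807, -0.1345, 0.1132]
orientation: [2.142, 2.298, -0.001]
force: [-0.5, -1.4, -1.4]
opening: 0.0288
```

```bash
python3 look.py g4 scene wrist
```

```text
4.7833 [ 0.4807 -0.1345  0.1132] [-0.5 -1.4 -1.4] 0.0288
```

View pics/g4.png

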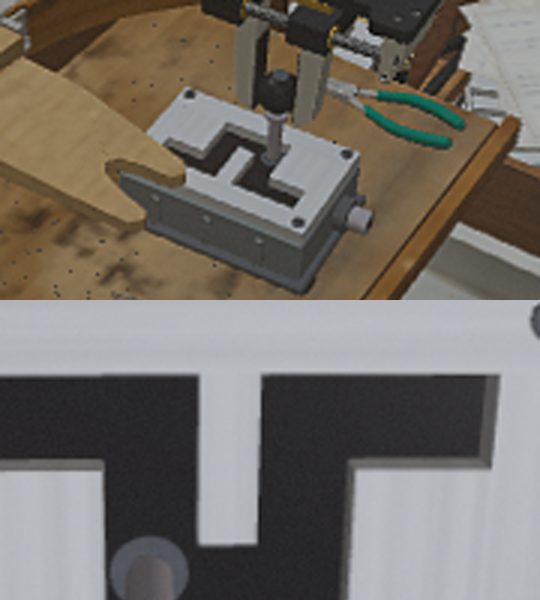

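>>> drive_tool:
  increments:
    - [1,0,-0.07,0,0,0,0]
    - [1,0.18,-0.06,0,0,0,0]
    - [1,0.36,-0.05,0,0,0,0]
    - [1,0.54,-0.04,0,0,0,0]
    - [1,0.72,-0.02,0,0,0,0]
    - [1,0.9,-0.01,0,0,0,0]
    - [1,1.08,0,0,0,0,0]
    - [1,1.3,0.02,0,0,0,0]
    - [1,1.3,0.02,0,0,0,0]
    - [1,1.3,0.02,0,0,0,0]

```text
t: 5.72
tool_pos: [0.5138, -0.1332, 0.1131]
orientation: [2.141, 2.299, 0.001]
force: [1.5, 0.3, -1.3]
opening: 0.0292
```

```bash
python3 look.py g5 scene wrist
```

```text
5.7167 [ 0.5138 -0.1332  0.1131] [ 1.5  0.3 -1.3] 0.0292
```

View pics/g5.png

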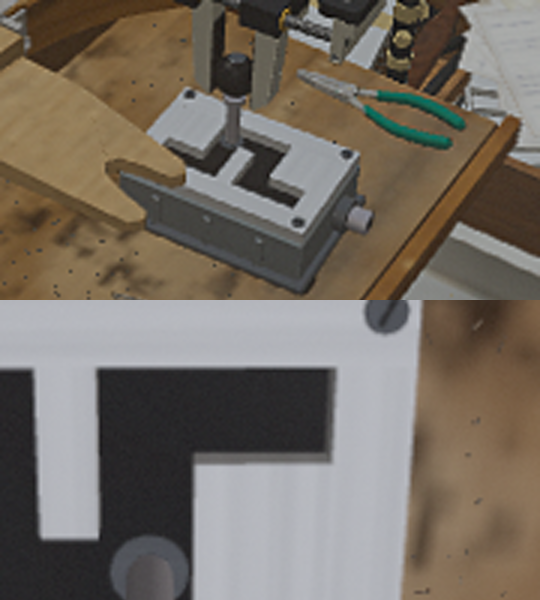

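>>> drive_tool:
  increments:
    - [1,0,0.2,0,0,0,0]
    - [1,-0.02,0.4,0,0,0,0]
    - [1,-0.04,0.6,0,0,0,0]
    - [1,-0.06,0.8,0,0,0,0]
    - [1,-0.08,1.0,0,0,0,0]
    - [1,-0.09,1.2,0,0,0,0]
    - [1,-0.1,1.45,0,0,0,0]
    - [1,-0.1,1.45,0,0,0,0]
    - [1,-0.1,1.45,0,0,0,0]

```text
t: 6.57
tool_pos: [0.5104, -0.0962, 0.1131]
orientation: [-2.14, -2.299, -0.0]
force: [-1.5, 1.2, -0.0]
opening: 0.0295
```

```bash
python3 look.py g6 scene wrist
```

```text
6.5667 [ 0.5104 -0.0962  0.1131] [-1.5  1.2 -0. ] 0.0295
```

View pics/g6.png

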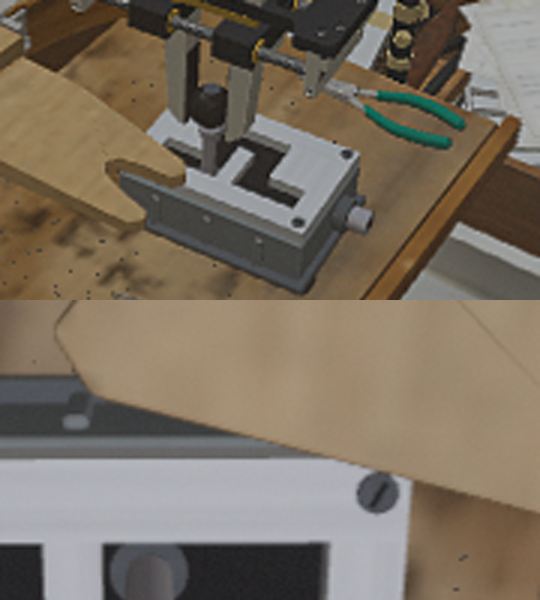

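```bash
python3 - <<'E'
from h import *
from plant import robot
from scipy.spatial.transform import Rotation as R
s=robot.read_state();c=robot.read_camera("wrist")
W=np.eye(4);W[:3,:3]=R.from_rotvec(s['orientation']).as_matrix();W[:3,3]=s['tool_pos'];T=W@np.array(c['mount'])
for p in [(255,160),(267,273-240+140),(354,190),(413,210)]:
  print(p,[atz(ray(c,p,T),z).round(4)[:2] for z in(.08,.095)])
i=c['image'][:,:,::-1].copy()
F=[[.555,-.084,.088],[.578,-.083,.088],[.578,-.1,.088],[.555,-.1,.088]]
cv2.polylines(i,[proj(c,F,T).round().astype(int)],True,(0,0,255),1)
cv2.imwrite("pics/w5.png",i)
E
```

```text
(255, 160) [array([ 0.4918, -0.0439]), array([ 0.4928, -0.0411])]
(267, 173) [array([ 0.4982, -0.0502]), array([ 0.4988, -0.0469])]
(354, 190) [array([ 0.5442, -0.056 ]), array([ 0.5407, -0.0521])]
(413, 210) [array([ 0.5775, -0.0647]), array([ 0.5712, -0.0601])]
```

View pics/w5.png

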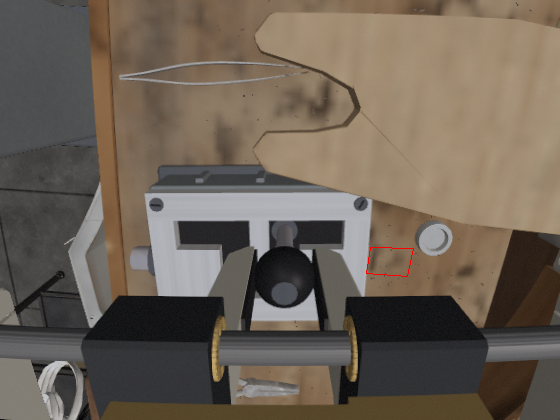

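>>> drive_tool:
  increments:
    - [1,0.18,0.02,0,0,0,0]
    - [1,0.36,0.03,0,0,0,0]
    - [1,0.54,0.05,0,0,0,0]
    - [1,0.72,0.06,0,0,0,0]
    - [1,0.9,0.07,0,0,0,0]
    - [1,1.08,0.08,0,0,0,0]
    - [1,1.25,0.09,0,0,0,0]
    - [1,1.25,0.09,0,0,0,0]
    - [1,1.25,0.09,0,0,0,0]

```text
t: 7.47
tool_pos: [0.5425, -0.0947, 0.1132]
orientation: [2.141, 2.299, 0.001]
force: [1.8, 1.1, -1.4]
opening: 0.0291
```

```bash
python3 look.py g7 scene wrist
```

```text
7.4667 [ 0.5425 -0.0947  0.1132] [ 1.8  1.1 -1.4] 0.0291
```

View pics/g7.png

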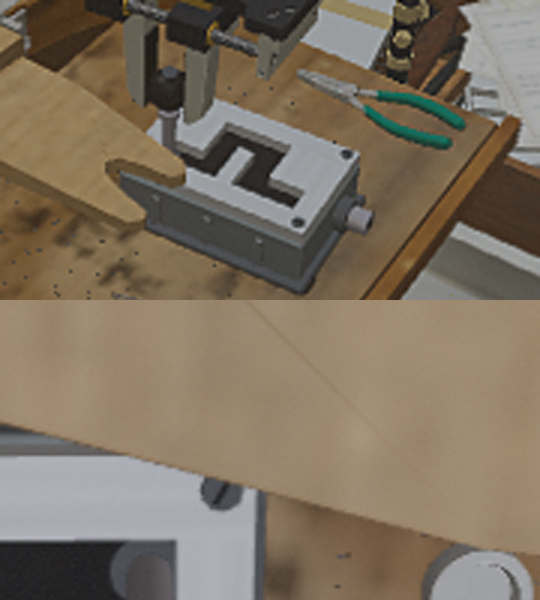

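>>> drive_tool:
  increments:
    - [0.4,0,0,0,0,0,0]
    - [0.4,0,0,0,0,0,0]
    - [0.4,0,0,0,0,0,0]
    - [0.4,0,0,0,0,0,0]
    - [0.4,0,0,0,0,0,0]
    - [0.4,0,0,0,0,0,0]
    - [0.4,0,0,0.5,0,0,0]
    - [0.4,0,0,1.2,0,0,0]
    - [0.4,0,0,2,0,0,0]
    - [0.4,0,0,3,0,0,0]
    - [0.4,0,0,4,0,0,0]
    - [0.4,0,0,4,0,0,0]
    - [0.4,0,0,4,0,0,0]

```text
t: 8.65
tool_pos: [0.5433, -0.0951, 0.2162]
orientation: [2.138, 2.296, 0.004]
force: [-0.4, 0.3, -0.2]
opening: 0.0561
```

```bash
python3 - <<'E'
from h import *
from plant import robot
s=robot.read_state();print(s['t'],s['tool_pos'],s['force'],s['opening'])
L=[]
for n in("scene","side"):
    c=robot.read_camera(n);i=c['image'][:,:,::-1];pickle.dump(c,open(n+'2.pkl','wb'))
    L.append(cv2.resize(i[140:240,230:430] if n=="scene" else i[175:275,225:425],None,fx=3,fy=3,interpolation=2))
cv2.imwrite("pics/e.png",np.vstack(L))
E
```

```text
8.65 [ 0.54329341 -0.09508715  0.21618312] [-0.42985188  0.32182991 -0.21892284] 0.056121594153750766
```

View pics/e.png

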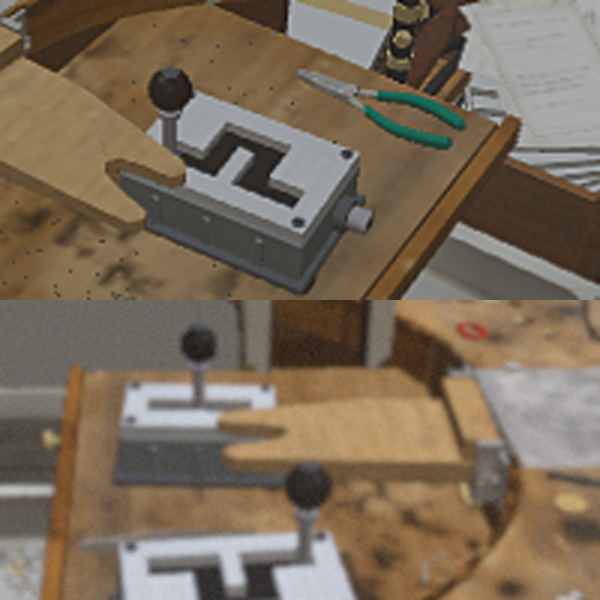

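```bash
python3 - <<'E'
from h import *
from plant import robot
a=pickle.load(open('scene2.pkl','rb'));b=pickle.load(open('side2.pkl','rb'))
x,e=tri([ray(a,(286.7,170)),ray(b,(327.7,236.7))]);t=.0716
d=x[:2]-[.4966,-.1145];print(x,e,'local',np.cos(t)*d[0]+np.sin(t)*d[1],-np.sin(t)*d[0]+np.cos(t)*d[1])
robot.close_job()
E
```

```text
[ 0.54317482 -0.09176246  0.10406107] [np.float64(0.3743599894448546), np.float64(0.3743599894447825)] local 0.04808210430853983 0.019347374554390003
the job is handed in; nothing more can be done
```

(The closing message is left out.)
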